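Turn the pill turntable to its stop and lock it

ROBOT

A 6-joint arm with a two-finger parallel gripper is mounted at the origin on the work surface. World frame = base frame: x ahead of the robot, y to its left, z up, the work surface at z = 0. Lengths are in m, angles in rad, forces in N, time in s.
With the tool pointing down it reaches from about 0.375 to 0.975 m from the base axis. Payload 3.8 kg.
Tool frame: the origin (TCP) lies midway between the tips of the shut fingers; the grasp point (between the pads) lies bot.grasp_offset behind it (bot.grasp_offset is the distance from the TCP to the grasp point, in m); z points along the fingers, y is the direction in which the jaws open and shut (so a half turn about z gives the same grasp; the last joint's range is limited). The gripper opens to 85 mm and grips with 20 to 120 N. Pads are 22 mm wide; open, the fingers measure 114 mm over their backs; the gripper's body (76 mm by 85 mm) begins 54 mm behind the grasp point. The pads swing forward as they close: fully open they stand 13 mm farther back than shut.
Start: joints at [1.306, 0.264, 1.604, -0, 1.274, -0.037], TCP at [0.152, 0.658, 0.231] pointing down, gripper open.
Joint ranges: [-2.63, 2.63], [-0.94, 2.18], [0.31, 2.57], [-1.31, 4.45], [0, 2.66], [-2.55, 2.55]. Speed limits (rad/s): [2.57, 2.57, 3.14, 3.14, 3.14, 3.14].

INTERFACE

Orientations are given as a rotation vector (axis times angle).
In Python, from workcell import read_state, viewer, job, bot gives the robot as it stands.
- The arm moves only by the shell command python3 -m crank 'ROWS' [FORCE]. ROWS is text: rows parted by semicolons, each of 7 numbers parted by spaces: the shift along the tool's x, y, z in mm, then the turn, a rotation vector about the tool's x, y, z in rad, then the closure in counts, from 0 (fully open) to 255 (shut). A call has 1 to 20 rows; each row is the pose to reach, as a shift and turn from the pose commanded when the call began, along the tool's axes at that moment; what a row does not reach only later rows make up. A row lasts 1/8 s, in which the tool goes at most 62.5 mm and 10.7 degrees, less where a joint would pass 70% of its speed; a pose out of reach is approached as far as the arm can. A call with a gripper value outside its range is refused whole. The fingers move at their own pace and stop on an object; FORCE is the grip in N (left out, the last holds). Time passes only in rows, so rows that repeat a pose let the fingers close. It gives the time, the measured TCP pose, the force and the opening at its end, in the units of the state.
- read_state(): the state, without advancing time (a new reading comes with each control period).
- viewer.read_camera(name): name is "scene" or "side" or "wrist"; returns a dict with "pixels" (480x640x3 uint8, red, green, blue), "vertical_fov" (degrees; the focal length in pixels is half the picture's height over the tangent of half this angle, whatever the lens; pixels are square), "cx", "cy" (the principal point, pixels), "view" (4x4, takes a point from world to camera coordinates); the wrist camera has in their place "tool_from_camera" (4x4, takes a point from camera to tool coordinates, whose origin is the TCP and whose axes are the flange's). Camera axes: x right, y up, looking along -z (the intrinsics and any distortion apply to the point x, -y, -z); pixel columns grow to the right and rows downward; lengths in m; the calibration is good to about 2 mm. The wrist camera is an equidistant fisheye: a pixel r from the principal point sees the ray r / f radians off the axis. A picture is of the moment at which its call begins: read the wrist's pose just before it. There is no depth.
- job.finish_job(): hands the job in, once; it reports no verdict.
The state is a dict: "time": time; "q": joint angles; "joint_vel": joint speeds; "joint_torque": joint torques, N m; "tool_pos": TCP position; "tcp_rot": TCP orientation; "wrist_force": force on the tool from outside, world axes, zero at the start; "torque": the same for the moment, N m; "width": opening from 0.0 (shut) to 1.0 (fully open).
Only numpy, scipy, OpenCV 4.12 (cv2) and the standard library are available. Lean on these libraries where they do the work, as an engineer would, in place of code of your own. Each camera call takes 0.05 s, during which the arm holds its last target.

TASK

With a fingertip, push the upright fin on the rim of the turntable so that the turntable goes round anticlockwise (seen from above) as far as its stop, keeping the three pill bottles standing on it. Then lock it: push the tab of the sprung lock slide in towards the turntable until it stops and let go, so that the slide springs part of the way back and is caught at its middle position, with the turntable still at its stop. Lift nothing, and leave the things around the turntable where they stand.

Things in the scene. Friction and masses are not known exactly. Their poses are not given: they have to be found in the camera images.
- stand: Fixed grey plastic stand of the turntable. Origin on the table (z = 0) on the turning axis; its z axis is up, and its -y axis points from the turning axis along the arm of the lock slide. The arm is a channel 48 mm wide and 20 mm high that reaches from under the disc to 245 mm from the axis (on its +x side an ear, 145 to 175 mm from the axis, reaches 54 mm out). The place and yaw differ in every start.
- hub (a point): Centre of the turntable's top face, on the turning axis, 30 mm above the table. The disc is white plastic, 240 mm in diameter, 10 mm thick, its underside 20 mm above the table.
- turntable (a joint): Angle of the turntable in rad, growing anticlockwise seen from above. Range 0 to 1.3; 1.3 is the stop to turn it to. It starts between 0 and 0.6, turns with about 0.5 N at the fin and stays where it is left.
- fin (a point): Middle of the upright fin on the disc, 101 mm from the turning axis and 55 mm above the table; turns with the disc. The fin is a grey radial plate, 32 mm long along the radius, 10 mm thick along the direction of travel, standing from the disc (z = 30 mm) to z = 78 mm. Push on its clockwise-side face.
- lock_slide (a joint): Travel of the lock slide in m along the stand's +y, towards the turning axis. 0: out, where its spring holds it; 0.046: fully in at its stop. The spring pushes back with 3 N (out) to 6 N (in). Let go after more than 0.04 it comes back only to about 0.022 and is latched there; let go before 0.032 it returns to 0, in between it may hang on the pawl (push again). Latched, it keeps the turntable from turning back more than 0.04 rad.
- pawl_pivot (a point): Pivot of the latch pawl, a one-way sprung steel finger on the ear at the stand's +x side of the slide, 160 mm from the turning axis, top 30 mm above the table. A pin on the slide swings it aside on the way in and rests on it when latched. If the slide is latched before the turntable is at its stop, its tongue under the disc keeps the turntable from getting there.
- tab (a point): Centre of the outer face (facing the stand's -y, away from the turntable) of the slide's upright tab, 55 mm above the table and 230 mm from the turning axis when the slide is out; moves with the slide. The tab is a grey plate 44 mm wide (stand's x), 10 mm thick (stand's y), from z = 18 to 76 mm. Behind it the arm goes on 15 mm, 20 mm high; beyond that lies bare table.
- pill_tall_mid (a point): Amber pill bottle with a white twist cap, the tallest, 36 mm diameter, 78 mm high, standing loose on the turntable; point on its axis, half-way up.
- pill_mid_mid (a point): Amber pill bottle with a white twist cap, middle height, 36 mm diameter, 66 mm high, standing loose on the turntable; point on its axis, half-way up.
- pill_wide_mid (a point): Amber pill bottle with a white twist cap, the widest and lowest, 44 mm diameter, 60 mm high, standing loose on the turntable; point on its axis, half-way up.
- cup: White ceramic cup, 76 mm across, 80 mm high, loose on the table; origin at the centre of its underside.
- jar_opener: Green silicone jar opener, ribbed cone 72 mm across, 36 mm high, loose; origin at the centre of its underside.
- lip_balm: Upright aluminium lip balm tube, 20 mm diameter, 66 mm high, loose; origin at the centre of its underside.
- specs_case: Black hard spectacle case, 62 x 160 x 32 mm (x, y, z), loose; origin at the centre of its underside.
- book: Plain book lying flat, 130 x 190 x 24 mm (x, y, z), loose; origin at the centre of its underside.
There are look-alikes about, which are no part of the job. What is shaped like the part that bears pill_mid_mid but purple or turquoise is not meant.

How it is judged:
By the outcome, as a careful person would: the job done as asked, in the order asked, and still so for the second after the job is handed in, with the robot touching nothing.
It also fails if it takes over 53 s, if anything falls off the work surface, if the arm or the gripper's body presses on something with over 40 N, if the wrist force passes 120 N, or if a joint passes its speed limit or range.

## Working session

There is one attempt and no reset: what is moved stays moved. The work goes in short steps, Python scripts to look and compute and a shell command to move; the robot and the scene stay as the last step left them, time stands still between calls to the robot, and variables do not carry over. Pictures are saved under pics/ and viewed, and the job is handed in when it is done.

```bash
ls; mkdir -p pics
python3 - <<'E'
from workcell import read_state, viewer, job, bot
import cv2, numpy as np, json
s=read_state(); print(s); print(bot.grasp_offset)
for n in ["scene","side","wrist"]:
    c=viewer.read_camera(n); cv2.imwrite(f"pics/{n}0.png",c["pixels"][:,:,::-1])
    print(n,{k:(v if not hasattr(v,'shape') else v.round(4).tolist()) for k,v in c.items() if k!="pixels"})
E
```

```text
pics
{'time': 0.0, 'q': array([ 1.30611568e+00,  2.64756708e-01,  1.60534045e+00,  3.14100469e-05,
        1.27370708e+00, -3.68897909e-02]), 'joint_vel': array([ 0.00068918, -0.0011215 , -0.00018174, -0.00028427,  0.00038601,
        0.00090652]), 'joint_torque': array([-3.89337984e-04, -5.15121102e+01, -3.67314720e+01,  1.82220065e-04,
        1.29681602e-02,  3.33585170e-06]), 'tool_pos': array([0.15223009, 0.65687536, 0.22997775]), 'tcp_rot': array([-0.357013  , -3.12087498,  0.00342704]), 'wrist_force': array([-0.16087176, -0.50499653,  0.24926471]), 'torque': array([-0.01082068, -0.01173058, -0.03549872]), 'width': 0.998246912489152}
0.0187
scene {'vertical_fov': 57.25244174937479, 'cx': 315.1942575164405, 'cy': 243.2236264470161, 'view': [[0.2986, 0.9543, 0.0098, -0.1592], [-0.6933, 0.2098, 0.6894, 0.3381], [0.6558, -0.2126, 0.7243, -1.4473], [0.0, 0.0, 0.0, 1.0]]}
side {'vertical_fov': 46.01031664542861, 'cx': 323.95488879643324, 'cy': 238.7499068062001, 'view': [[0.8082, -0.5887, -0.0151, -0.4798], [0.4322, 0.5756, 0.6942, -0.2809], [-0.3999, -0.5676, 0.7196, -1.2131], [0.0, 0.0, 0.0, 1.0]]}
wrist {'vertical_fov': 65.70646984690485, 'cx': 314.04184440565086, 'cy': 238.25702380119125, 'tool_from_camera': [[-0.0004, 0.958, 0.2868, 0.0721], [1.0, 0.0003, 0.0002, -0.0007], [0.0001, 0.2868, -0.958, -0.1425], [0.0, 0.0, 0.0, 1.0]]}
```

View pics/scene0.png

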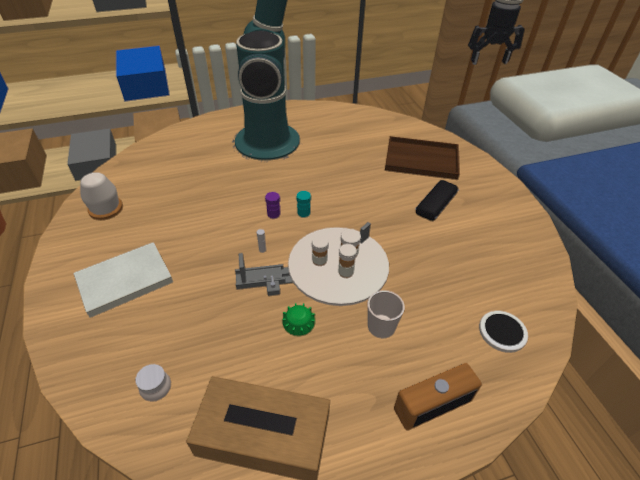

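View pics/side0.png

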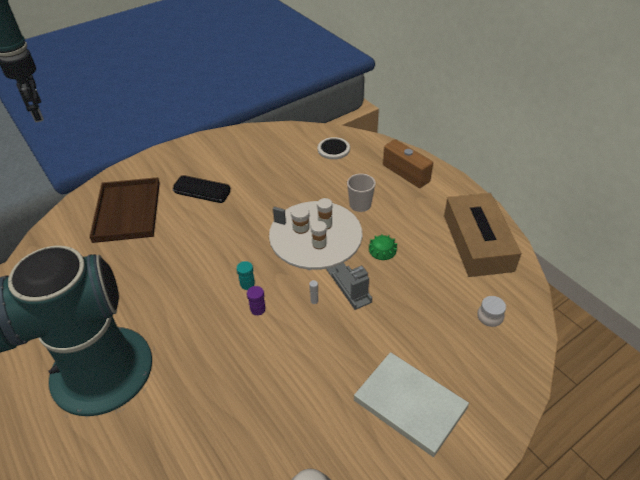

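View pics/wrist0.png

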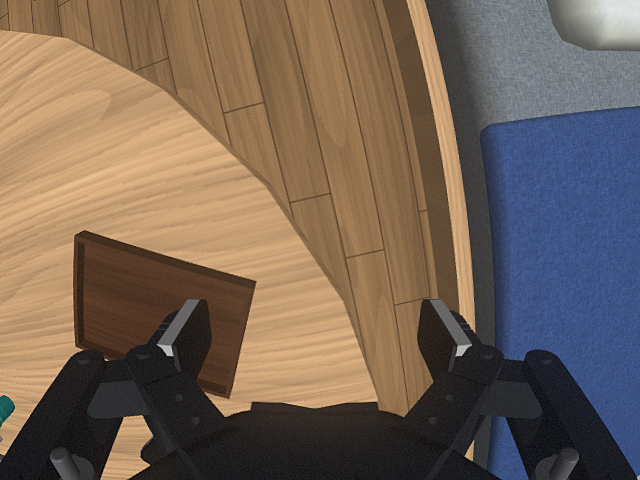

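Scene view: disc with three white-capped amber bottles at (339,264), fin at (365,232), slide arm leftwards with tab (241,266), and pawl (272,285). Purple (273,205) and turquoise (304,203) look-alikes stand off the disc. Other things near: lip balm (262,240), jar opener (299,319), cup (384,314). Zooming in.

```bash
cat > h.py <<'E'
from workcell import read_state, viewer, job, bot
import cv2, numpy as np
from scipy.spatial.transform import Rotation as R
def cam(n):
    s=read_state(); c=viewer.read_camera(n); c['s']=s; return c
def f(c): return 240/np.tan(np.radians(c['vertical_fov'])/2)
def ray(c,u,v):
    F=f(c); V=c['view']; d=np.array([(u-c['cx'])/F,-(v-c['cy'])/F,-1.]); Rm=V[:3,:3]
    return -Rm.T@V[:3,3], Rm.T@d
def onz(c,u,v,z):
    o,d=ray(c,u,v); return o+d*(z-o[2])/d[2]
def proj(c,p):
    q=c['view'][:3,:3]@np.asarray(p)+c['view'][:3,3]; F=f(c)
    return c['cx']+F*q[0]/-q[2], c['cy']-F*q[1]/-q[2]
def tri(c1,p1,c2,p2):
    A=[];b=[]
    for c,p in((c1,p1),(c2,p2)):
        o,d=ray(c,*p); d/=np.linalg.norm(d); P=np.eye(3)-np.outer(d,d); A.append(P); b.append(P@o)
    return np.linalg.lstsq(np.vstack(A),np.hstack(b),rcond=None)[0]
def crop(img,x0,y0,x1,y1,k,name):
    cv2.imwrite(name,cv2.resize(img[y0:y1,x0:x1,::-1],None,fx=k,fy=k,interpolation=cv2.INTER_CUBIC))
E
python3 - <<'E'
from h import *
a=cam("scene"); b=cam("side")
crop(a['pixels'],225,190,425,340,4,"pics/sc1.png")
crop(b['pixels'],220,165,420,315,4,"pics/sd1.png")
for n,c,box in (("scene",a,(280,225,395,305)),("side",b,(262,198,368,268))):
    hsv=cv2.cvtColor(c['pixels'],cv2.COLOR_RGB2HSV)
    m=((hsv[...,1]<45)&(hsv[...,2]>150)).astype(np.uint8)
    mm=np.zeros_like(m); x0,y0,x1,y1=box; mm[y0:y1,x0:x1]=m[y0:y1,x0:x1]
    cs,_=cv2.findContours(mm,cv2.RETR_EXTERNAL,cv2.CHAIN_APPROX_NONE)
    k=max(cs,key=cv2.contourArea); h=cv2.convexHull(k)[:,0]
    # contour points to plane, fit circle
    P=np.array([onz(c,u,v,.03)[:2] for u,v in k[:,0]])
    keep=np.ones(len(P),bool)
    for i in range(20):
        q=P[keep]; A=np.c_[2*q,np.ones(len(q))]; s=np.linalg.lstsq(A,(q**2).sum(1),rcond=None)[0]
        ctr=s[:2]; r=np.sqrt(s[2]+ctr@ctr); e=np.abs(np.linalg.norm(P-ctr,axis=1)-.12 if i>3 else np.linalg.norm(P-ctr,axis=1)-r); keep=e<np.quantile(e,.75 if i<10 else .6)
    print(n,ctr,r,e[keep].max())
E
```

```text
scene [0.59565471 0.03832483] 0.11777240601457878 0.0075260190641011915
side [0.59303853 0.03748843] 0.11801116587716803 0.0032964658719976947
```

View pics/sc1.png

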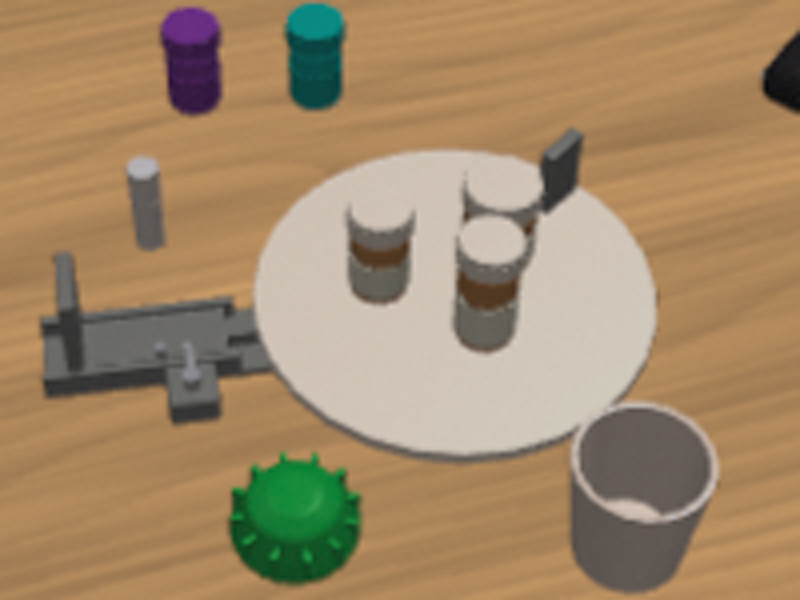

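View pics/sd1.png

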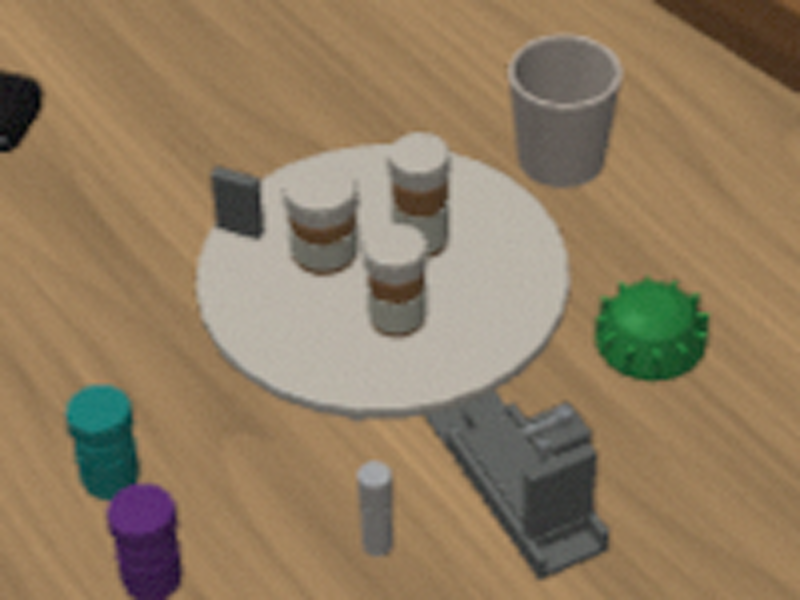

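Run:
```python
from h import *
a=cam("scene"); b=cam("side")
S=lambda u,v:(225+u/4-.375,190+v/4-.375)
D=lambda u,v:(220+u/4-.375,165+v/4-.375)
print("cams",ray(a,0,0)[0],ray(b,0,0)[0])
for n,p,q in (("fin outer",(579,131),(213,170)),("fin inner",(544,160),(263,184))):
    print(n,tri(a,S(*p),b,D(*q)),onz(a,*S(*p),.078),onz(b,*D(*q),.078))
C=np.array([.5943,.0379])
print("arm end z0 side",onz(b,*D(543,578),0),onz(b,*D(607,550),0),"z02",onz(b,*D(540,560),.02),onz(b,*D(606,533),.02))
print("arm end z0 scene",onz(a,*S(46,396),0),onz(a,*S(46,380),.02),onz(a,*S(42,320),.02))
print("tab top side",onz(b,*D(527,470),.076),onz(b,*D(595,450),.076), "scene",onz(a,*S(56,254),.076),onz(a,*S(66,254),.076))
# bottles: cap top centres
for n,p,q in (("mid",(381,210),(395,244)),("tall",(493,238),(419,150)),("wide",(504,186),(321,190))):
    print(n,tri(a,S(*p),b,D(*q)))
# cup rim centre, opener, balm
print("cup",tri(a,S(645,462),b,D(565,73)),"balm",tri(a,S(144,168),b,D(375,472)))
print("teal",tri(a,S(315,20),b,D(100,402)))
print("opener",onz(a,*S(295,520),.015),onz(b,*D(652,335),.015))
```

```text
cams [ 1.23110253 -0.22678492  0.81682867] [ 0.02402896 -0.80931581  1.06077807]
fin outer [0.53259061 0.13733921 0.07658127] [0.53346877 0.13723955 0.078     ] [0.53181865 0.13521592 0.078     ]
fin inner [0.55071482 0.10701557 0.07716464] [0.55073815 0.10761568 0.078     ] [0.55021214 0.10499733 0.078     ]
arm end z0 side [ 0.53808023 -0.20035842  0.        ] [ 0.58082777 -0.20679342  0.        ] z02 [ 0.53495505 -0.20073901  0.02      ] [ 0.5777211  -0.20824257  0.02      ]
arm end z0 scene [ 5.77513150e-01 -2.06945572e-01  1.11022302e-16] [ 0.58210763 -0.20535526  0.02      ] [ 0.53698007 -0.19952193  0.02      ]
tab top side [ 0.54076895 -0.1793814   0.076     ] [ 0.58066662 -0.19089123  0.076     ] scene [ 0.53956407 -0.18509711  0.076     ] [ 0.54120786 -0.17967299  0.076     ]
mid [ 0.57641962 -0.00321926  0.09419017]
tall [0.62850155 0.04387906 0.10911728]
wide [0.57221015 0.07262635 0.08582168]
cup [0.77138905 0.07581626 0.07732348] balm [ 0.47608315 -0.12135723  0.06543988]
teal [0.37644753 0.01571785 0.06839816]
opener [ 0.71192708 -0.09416179  0.015     ] [ 0.70373969 -0.10070072  0.015     ]
```

Choice of targets: the fin is the only upright plate on the disc, at scene (365,232). The bottles are the amber ones standing on the disc. The purple and turquoise ones at (273,205) and (304,203) are look-alikes to leave alone. The tab is at (241,266). The crops agree with this. Next I work out the approach.

```bash
cat >> h.py <<'E'
def down(psi):
    c,s=np.cos(psi),np.sin(psi); return R.from_matrix(np.c_[[c,s,0],[s,-c,0],[0,0,-1]])
def rel(p,psideg,s=None):
    s=s or read_state(); R0=R.from_rotvec(s['tcp_rot']); d=R0.inv().apply(np.asarray(p)-s['tool_pos'])*1000
    w=(R0.inv()*down(np.radians(psideg))).as_rotvec(); print(np.round(d,1),np.round(w,3))
E
python3 - <<'E'
from h import *
rel([.578,.147,.2],122); rel([.578,.147,.053],122)
E
```

```text
[-529.9 -401.1   31.2] [-0.001  0.     0.784]
[-529.9 -401.   178.2] [-0.001  0.     0.784]
```

```bash
python3 -m crank '-530 -401 31 0 0 0.784 255;-530 -401 31 0 0 0.784 255;-530 -401 31 0 0 0.784 255;-530 -401 31 0 0 0.784 255;-530 -401 31 0 0 0.784 255;-530 -401 31 0 0 0.784 255;-530 -401 31 0 0 0.784 255;-530 -401 31 0 0 0.784 255;-530 -401 31 0 0 0.784 255;-530 -401 31 0 0 0.784 255;-530 -401 31 0 0 0.784 255;-530 -401 31 0 0 0.784 255;-530 -401 31 0 0 0.784 255;-530 -401 31 0 0 0.784 255' 40
python3 - <<'E'
from h import *
c=cam("wrist"); cv2.imwrite("pics/w1.png",c['pixels'][:,:,::-1]); a=cam("scene"); crop(a['pixels'],225,90,465,270,3,"pics/sc2.png"); rel([.578,.147,.053],122)
E
```

```text
time: 2.1
tool_pos: [0.5774, 0.1483, 0.2004]
tcp_rot: [-1.52, -2.749, -0.0]
wrist_force: [0.4, 0.3, -0.6]
width: 0.001
[ -1.4  -0.3 147.5] [ 0.    -0.     0.002]
```

View pics/w1.png

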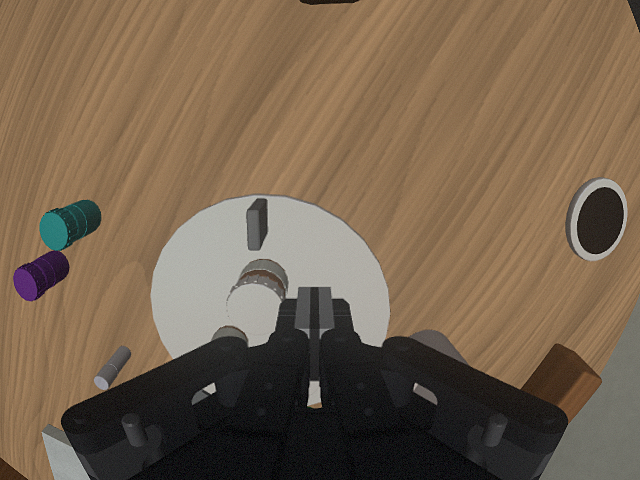

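View pics/sc2.png

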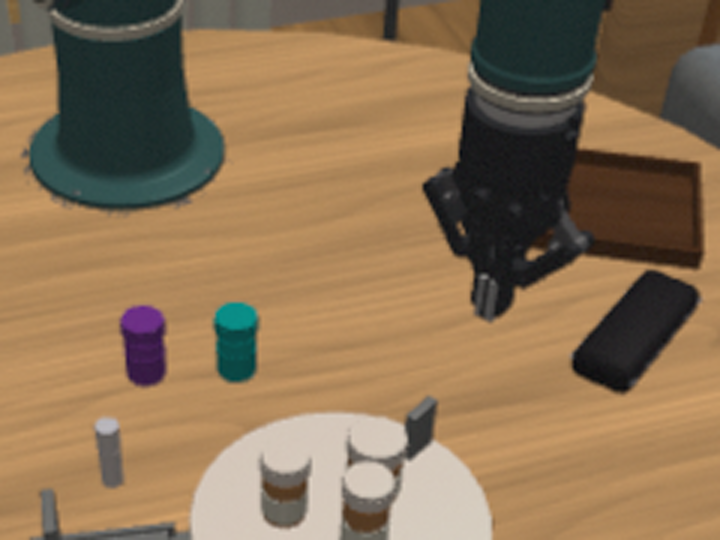

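The wrist view shows the fin at (257,225), with the shut fingers off to its clockwise side and clear of everything. I descend beside it.

```bash
python3 -m crank '-1 0 60 0 0 0 255;-1 0 110 0 0 0 255;-1 0 135 0 0 0 255;-1 0 147 0 0 0 255;-1 0 147 0 0 0 255' 40
python3 - <<'E'
from h import *
a=cam("scene"); crop(a['pixels'],265,130,425,250,5,"pics/sc3.png");b=cam("side"); crop(b['pixels'],220,125,380,245,5,"pics/sd3.png")
s=read_state(); print(s['tool_pos'])
C=np.array([.5943,.0379])
for k,th in enumerate((100,104,108,112,116,120)): pass
E
```

```text
time: 2.82
tool_pos: [0.5783, 0.1468, 0.053]
tcp_rot: [-1.521, -2.748, 0.001]
wrist_force: [-0.2, 0.1, -0.5]
width: -0.001
[0.57992033 0.14690848 0.05483191]
```

View pics/sc3.png

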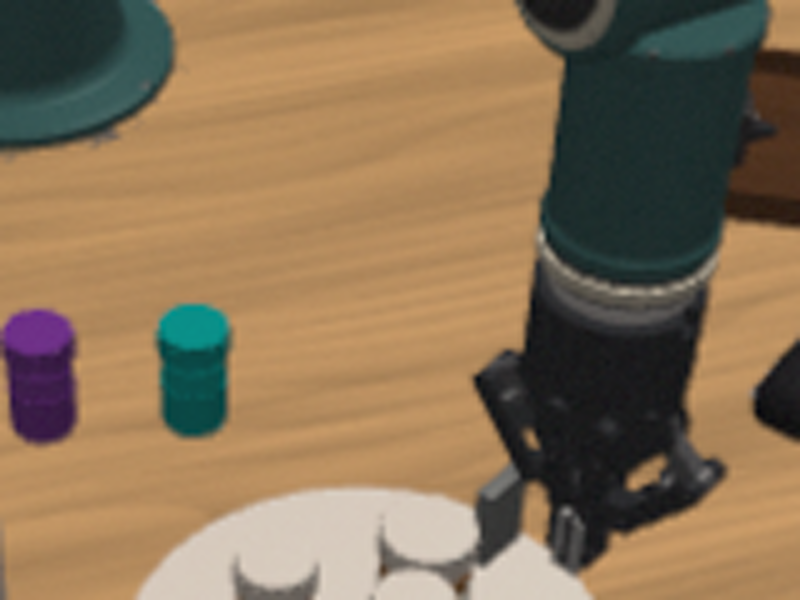

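View pics/sd3.png

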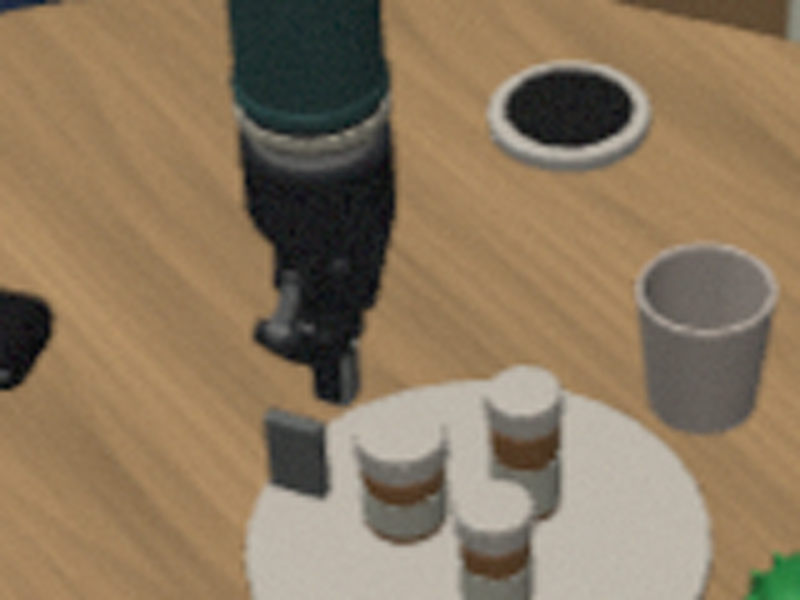

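```bash
python3 -m crank '2 -8 -6 0 0 0 255;2 -16 -6 0 0 0 255;2 -22 -6 0 0 0 255;2 -26 -6 0 0 0 255;2 -26 -6 0 0 0 255' 40
python3 - <<'E'
from h import *
a=cam("scene"); crop(a['pixels'],305,160,425,250,6,"pics/sc4.png")
s=read_state(); print(s['tool_pos'],s['wrist_force'])
E
```

```text
time: 3.55
tool_pos: [0.5552, 0.134, 0.0592]
tcp_rot: [-1.523, -2.748, 0.0]
wrist_force: [-0.3, -0.1, 0.4]
width: -0.002
[0.55551109 0.134136   0.0592274 ] [ 0.06040661 -0.46549772 -0.13710907]
```

View pics/sc4.png

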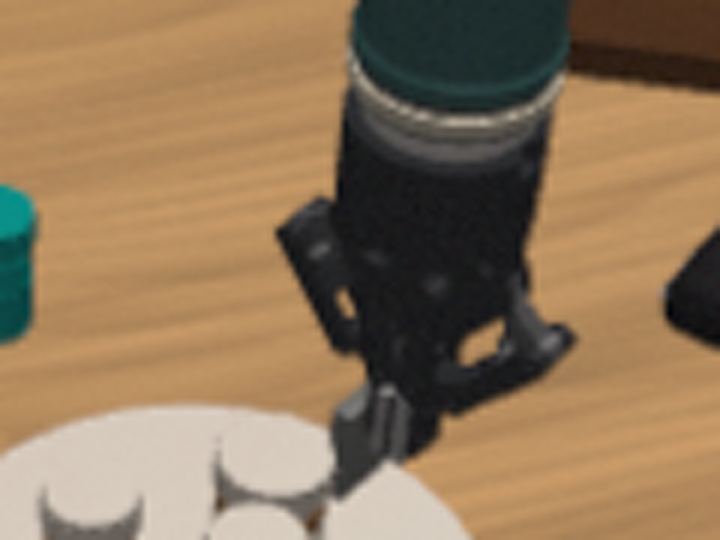

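The finger is right at the fin's clockwise face (crop ~385,420). Now I compute the arc.

Run:
```python
import numpy as np
r,h=102,18
for d in np.r_[.03:.72:.06,1.0]: print(round(d,2), round(r*(np.cos(d)-1)+h*np.sin(d),1), round(-r*np.sin(d)+h*(np.cos(d)-1),1), round(-d,2))
```

```text
0.03 0.5 -3.1 -0.03
0.09 1.2 -9.2 -0.09
0.15 1.5 -15.4 -0.15
0.21 1.5 -21.7 -0.21
0.27 1.1 -27.9 -0.27
0.33 0.3 -34.0 -0.33
0.39 -0.8 -40.1 -0.39
0.45 -2.3 -46.2 -0.45
0.51 -4.2 -52.1 -0.51
0.57 -6.4 -57.9 -0.57
0.63 -9.0 -63.5 -0.63
0.69 -11.9 -69.0 -0.69
1.0 -31.7 -94.1 -1.0
```

```bash
python3 -m crank '0.5 -3 0 0 0 -0.03 255;0.9 -6 0 0 0 -0.06 255;1.3 -10 0 0 0 -0.1 255;1.5 -15.4 0 0 0 -0.15 255;1.5 -21.7 0 0 0 -0.21 255;1.1 -28 0 0 0 -0.27 255;0.3 -34 0 0 0 -0.33 255;-0.8 -40 0 0 0 -0.39 255;-2.3 -46 0 0 0 -0.45 255;-4 -51 0 0 0 -0.5 255;-5.5 -55 0 0 0 -0.54 255;-6.4 -58 0 0 0 -0.57 255;-6.4 -58 0 0 0 -0.57 255' 40
python3 - <<'E'
from h import *
a=cam("scene"); crop(a['pixels'],245,160,425,295,4,"pics/sc5.png")
b=cam("side"); crop(b['pixels'],220,165,380,285,4,"pics/sd5.png")
s=read_state(); print(s['tool_pos'],s['wrist_force'])
C=np.array([.5943,.0379]); d=s['tool_pos'][:2]-C; x=R.from_rotvec(s['tcp_rot']).as_matrix(); print(np.degrees(np.arctan2(x[1,0],x[0,0])), d@x[:2,0], d@x[:2,1])
E
```

```text
time: 5.22
tool_pos: [0.5096, 0.0979, 0.0592]
tcp_rot: [-0.688, -3.065, 0.0]
wrist_force: [0.4, 0.4, -0.0]
width: -0.001
[0.50983711 0.09809122 0.05928085] [ 0.82027816 -0.04772894 -0.20700643]
154.67470896482254 0.10209269066795304 0.01827689067515507
```

View pics/sc5.png

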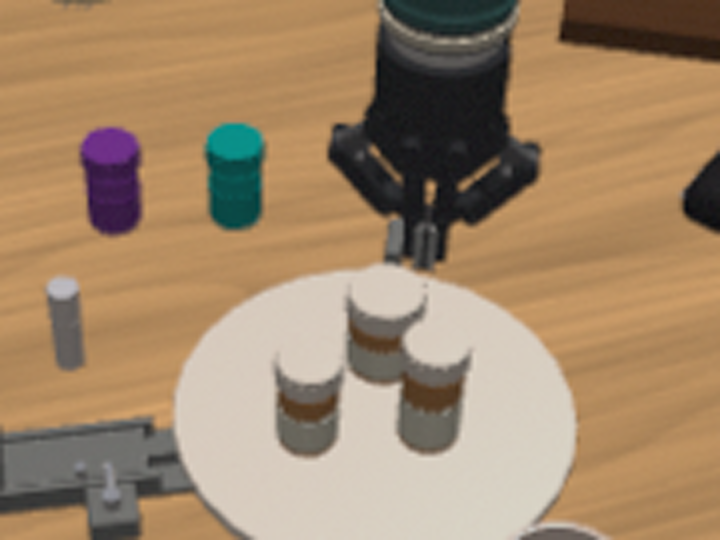

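View pics/sd5.png

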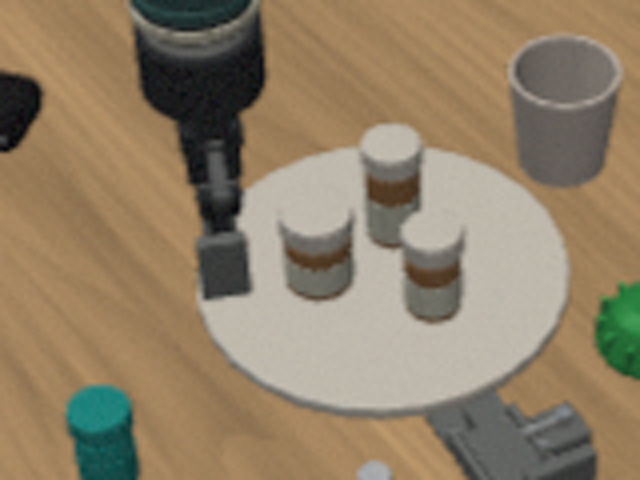

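Fin is moving (side crop ~ (223,265)) and all three bottles are standing. Continuing in short chunks, checking the force each time.

```bash
python3 -m crank '0.5 -3 0 0 0 -0.03 255;1 -7 0 0 0 -0.07 255;1.3 -11 0 0 0 -0.11 255;1.5 -14.4 0 0 0 -0.14 255;1.5 -14.4 0 0 0 -0.14 255' 40
python3 -m crank '0.5 -3 0 0 0 -0.03 255;0.9 -6 0 0 0 -0.06 255;1.2 -9 0 0 0 -0.09 255;1.2 -9 0 0 0 -0.09 255' 40
```

```text
time: 5.95
tool_pos: [0.5021, 0.0855, 0.0592]
tcp_rot: [-0.472, -3.106, 0.0]
wrist_force: [0.5, -0.3, -0.2]
width: 0.002
time: 6.45
tool_pos: [0.4993, 0.08, 0.0595]
tcp_rot: [0.333, 3.122, 0.008]
wrist_force: [1.6, 12.1, -3.3]
width: 0.005
```

Run:
```python
from h import *
a=cam("scene"); crop(a['pixels'],225,160,425,310,4,"pics/sc6.png")
b=cam("side"); crop(b['pixels'],220,165,420,315,4,"pics/sd6.png")
s=read_state(); print(s['tool_pos'],s['wrist_force'])
C=np.array([.5943,.0379]); d=s['tool_pos'][:2]-C; x=R.from_rotvec(s['tcp_rot']).as_matrix(); print(np.degrees(np.arctan2(x[1,0],x[0,0])), d@x[:2,0], d@x[:2,1])
```

```text
[0.49929407 0.07997059 0.05944914] [ 2.0844348  11.63241218 -3.07659174]
167.82399532254348 0.10174198668499046 0.02108621250901828
```

View pics/sc6.png

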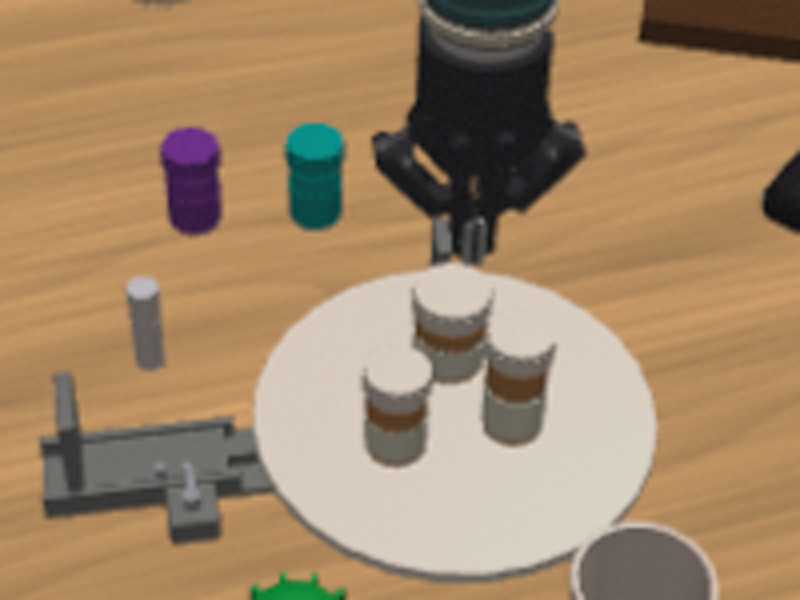

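View pics/sd6.png

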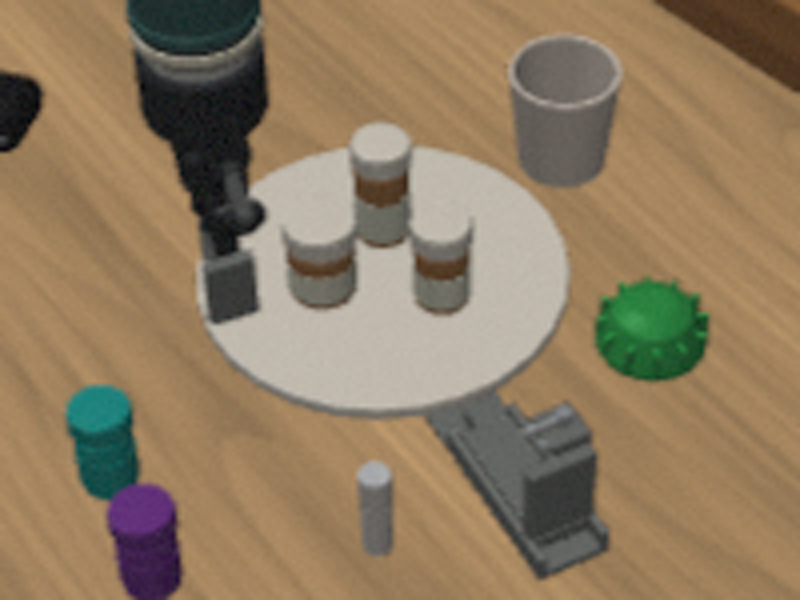

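```bash
python3 -m crank '0 -1.5 0 0 0 0 255;0 -3 0 0 0 0 255;0 -3 0 0 0 0 255' 40
```

```text
time: 6.92
tool_pos: [0.4993, 0.0797, 0.0595]
tcp_rot: [0.336, 3.121, 0.015]
wrist_force: [3.8, 21.6, -6.0]
width: 0.001
```

The force rises to 21 N with no motion, so the disc is at its stop. Backing off and up.

```bash
python3 -m crank '0 4 0 0 0 0 255;0 14 0 0 0 0 255;0 28 0 0 0 0 255;0 34 0 0 0 0 255;0 34 -40 0 0 0 255;0 34 -90 0 0 0 255;0 34 -120 0 0 0 255;0 34 -120 0 0 0 255' 40
python3 - <<'E'
from h import *
b=cam("side"); crop(b['pixels'],220,165,420,315,4,"pics/sd7.png")
D=lambda u,v:(220+u/4-.375,165+v/4-.375)
rel([.5545,-.230,.18],171); rel([.5545,-.230,.048],171)
E
```

```text
time: 7.92
tool_pos: [0.5075, 0.1083, 0.1827]
tcp_rot: [0.331, 3.118, 0.002]
wrist_force: [-0.3, -0.2, -0.8]
width: 0.004
[-118.5 -320.3    0.5] [ 0.001  0.003 -0.055]
[-118.2 -320.4  132.5] [ 0.001  0.003 -0.055]
```

View pics/sd7.png

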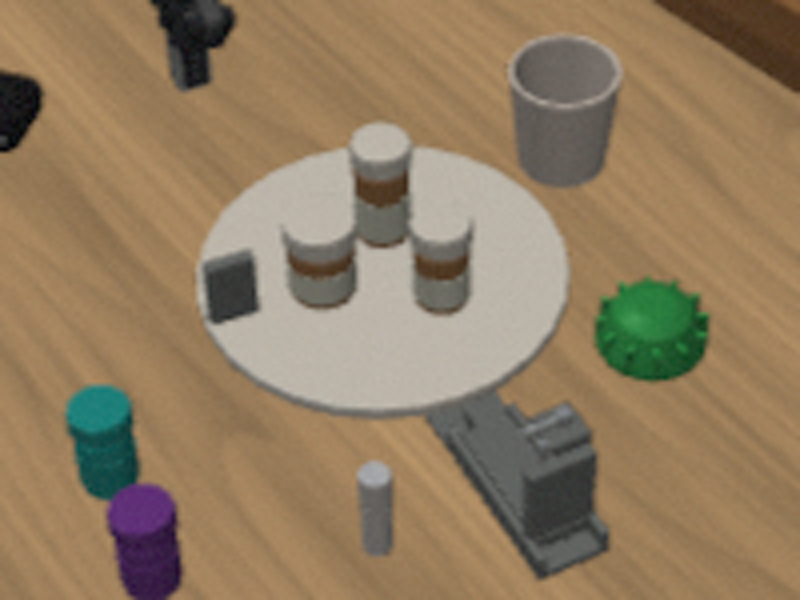

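The fin has stayed put (230,285), the same as when it was pressed. Bottles stand. Now over to the tab.

```bash
python3 -m crank '-118 -320 0 0 0 -0.055 255;-118 -320 0 0 0 -0.055 255;-118 -320 0 0 0 -0.055 255;-118 -320 0 0 0 -0.055 255;-118 -320 0 0 0 -0.055 255;-118 -320 0 0 0 -0.055 255;-118 -320 0 0 0 -0.055 255;-118 -320 60 0 0 -0.055 255;-118 -320 105 0 0 -0.055 255;-118 -320 128 0 0 -0.055 255;-118 -320 132 0 0 -0.055 255;-118 -320 132 0 0 -0.055 255' 40
python3 - <<'E'
from h import *
a=cam("scene"); crop(a['pixels'],205,190,325,310,5,"pics/sc8.png")
b=cam("side"); crop(b['pixels'],290,215,410,335,5,"pics/sd8.png")
s=read_state();print(s['tool_pos'])
x=R.from_rotvec(s['tcp_rot']).as_matrix(); print(np.degrees(np.arctan2(x[1,0],x[0,0])))
E
```

```text
time: 9.48
tool_pos: [0.553, -0.229, 0.0472]
tcp_rot: [-0.245, -3.131, -0.001]
wrist_force: [0.7, -0.3, 0.8]
width: 0.002
[ 0.55421459 -0.22989377  0.0486979 ]
171.0473374063855
```

View pics/sc8.png

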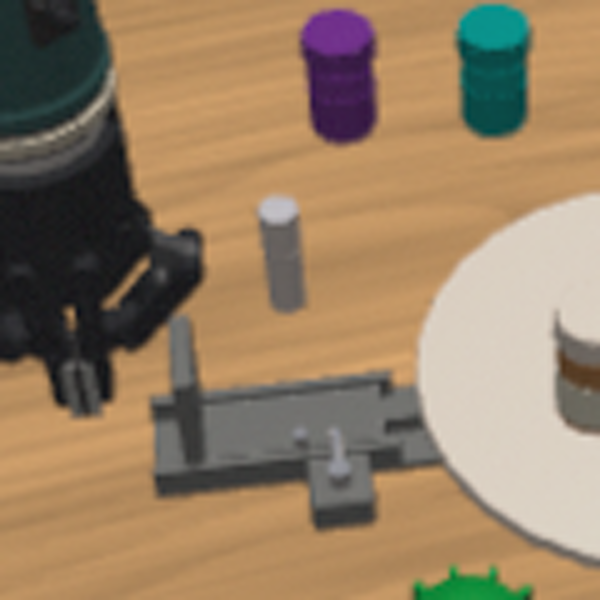

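View pics/sd8.png

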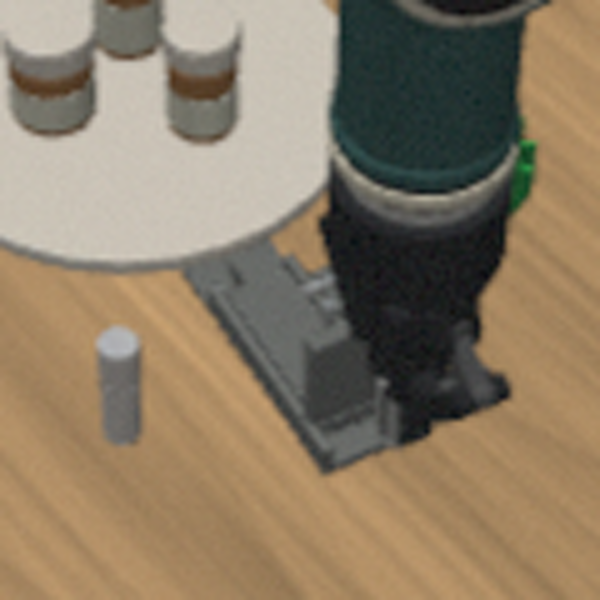

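Finger lies on the slide's axis, 2 mm lateral offset, about 28 mm outside the tab face. I raise it slightly so that only the fingertip meets the tab, then push.

```bash
python3 -m crank '1 4 -8 0 0 0 255;1 10 -8 0 0 0 255;1 17 -8 0 0 0 255;1 23 -8 0 0 0 255;1 27 -8 0 0 0 255;1 31 -8 0 0 0 255;1 35 -8 0 0 0 255;1 35 -8 0 0 0 255' 40
python3 - <<'E'
from h import *
a=cam("scene"); crop(a['pixels'],205,190,325,310,5,"pics/sc9.png")
s=read_state();print(s['tool_pos'],s['wrist_force'])
E
```

```text
time: 10.58
tool_pos: [0.5574, -0.1951, 0.0552]
tcp_rot: [-0.246, -3.131, 0.0]
wrist_force: [-2.8, -2.1, -1.0]
width: 0.0
[ 0.55736815 -0.1951747   0.05514077] [-2.213938   -2.80715197  0.62745012]
```

View pics/sc9.png

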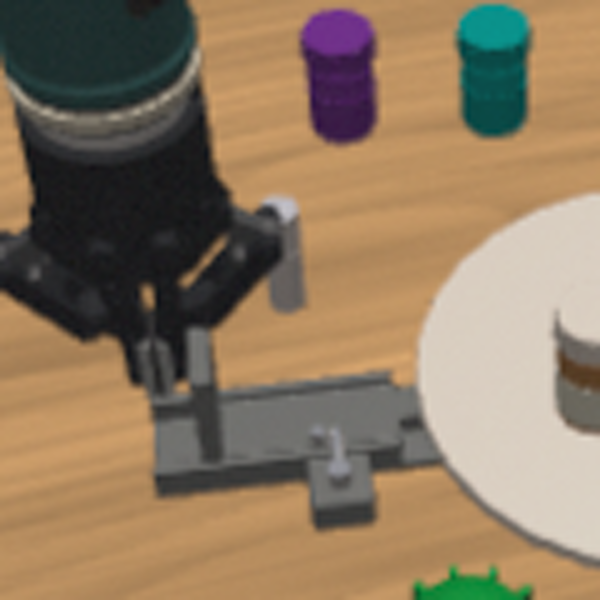

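Run:
```python
from h import *
a=cam("scene"); S=lambda u,v:(205+u/5-.4,190+v/5-.4)
for p,q,z in (((152,398),(388,374),.02),((155,478),(308,458),.02),((157,496),(308,476),0)):
    A=onz(a,*S(*p),z);B=onz(a,*S(*q),z); print(A,B,np.degrees(np.arctan2(*(B-A)[:2])))
```

```text
[ 0.53559493 -0.19956953  0.02      ] [ 0.55344886 -0.08920317  0.02      ] 9.189112482028346
[ 0.58340965 -0.20680254  0.02      ] [ 0.59235911 -0.13727059  0.02      ] 7.3342156029960845
[ 0.57793597 -0.20731584  0.        ] [ 0.58686621 -0.13745361  0.        ] 7.284409904388736
```

```bash
python3 -m crank '0 4 0 0 0 0 255;0 9 0 0 0 0 255;0 14 0 0 0 0 255;0 19 0 0 0 0 255;0 24 0 0 0 0 255;0 29 0 0 0 0 255;0 33 0 0 0 0 255;0 36 0 0 0 0 255;0 36 0 0 0 0 255' 40
python3 -m crank '0 2 0 0 0 0 255;0 4 0 0 0 0 255;0 4 0 0 0 0 255' 40
```

```text
time: 11.8
tool_pos: [0.5627, -0.1597, 0.0551]
tcp_rot: [-0.245, -3.131, 0.001]
wrist_force: [-2.0, -6.1, -0.9]
width: 0.0
time: 12.18
tool_pos: [0.563, -0.1574, 0.0552]
tcp_rot: [-0.244, -3.131, 0.005]
wrist_force: [-5.0, -10.9, -0.4]
width: -0.0
```

```bash
python3 -m crank '0 2 0 0 0 0 255;0 4 0 0 0 0 255;0 4 0 0 0 0 255' 40
python3 - <<'E'
from h import *
a=cam("scene"); crop(a['pixels'],205,190,325,310,5,"pics/sc10.png")
E
```

```text
time: 12.55
tool_pos: [0.5631, -0.1571, 0.0554]
tcp_rot: [-0.242, -3.131, 0.014]
wrist_force: [-6.7, -22.7, 0.2]
width: 0.002
```

View pics/sc10.png

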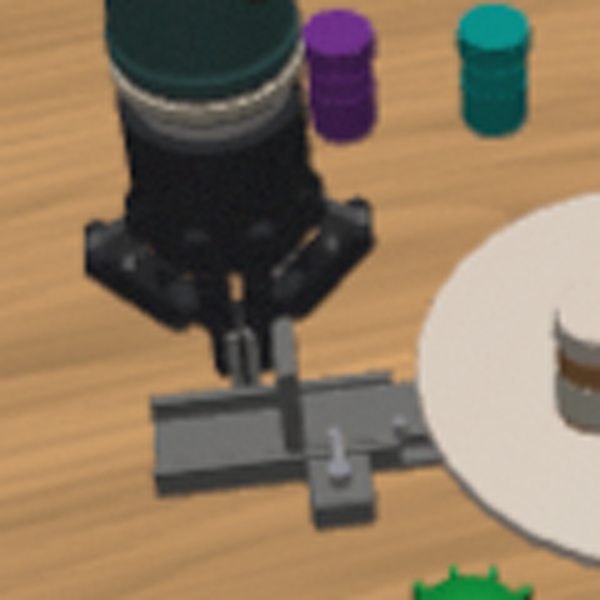

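The slide is hard against its stop at 23 N with no motion, and the pin (400,425) is past the pawl. Letting go.

```bash
python3 -m crank '0 -8 0 0 0 0 255;0 -16 0 0 0 0 255;0 -26 0 0 0 0 255;0 -40 0 0 0 0 255;0 -60 0 0 0 0 255;0 -80 0 0 0 0 255;0 -85 -40 0 0 0 255;0 -85 -100 0 0 0 255;0 -100 -150 0 0 0 255;0 -150 -150 0 0 0 255;0 -200 -150 0 0 0 255;0 -200 -150 0 0 0 255' 40
python3 - <<'E'
from h import *
a=cam("scene"); crop(a['pixels'],225,190,425,340,4,"pics/sc11.png")
b=cam("side"); crop(b['pixels'],220,165,420,315,4,"pics/sd11.png")
S=lambda u,v:(225+u/4,190+v/4)
E
```

```text
time: 14.1
tool_pos: [0.5323, -0.3534, 0.2056]
tcp_rot: [0.253, 3.131, -0.002]
wrist_force: [-0.1, 0.6, 0.9]
width: 0.004
```

View pics/sc11.png

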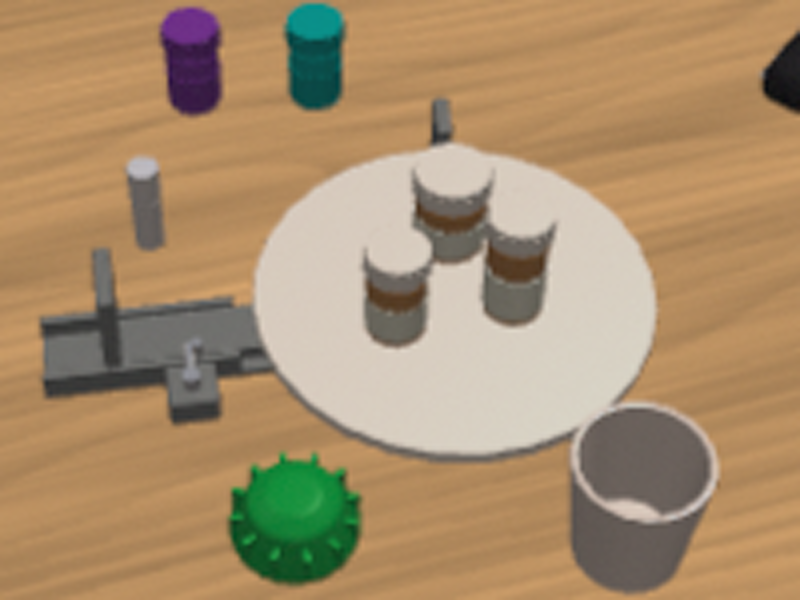

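View pics/sd11.png

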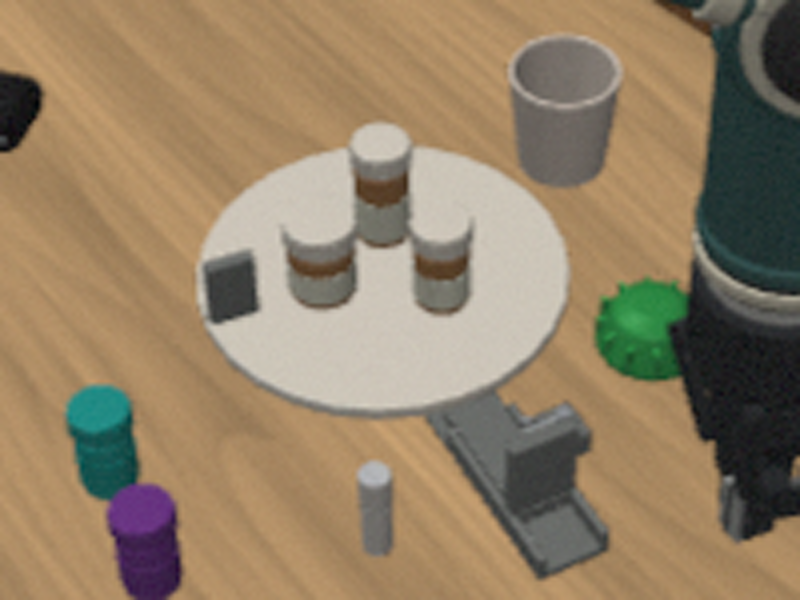

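The tab top is at scene crop x≈104 (out was 64, fully in 148), so the slide is at about 22 mm: latched. The fin is unmoved, the bottles stand and the surroundings are as before. Handing in.

```bash
python3 -c "
from workcell import job; print(job.finish_job())"
```

```text
the job is handed in; nothing more can be done
None
```

The turntable is at its stop and locked, and I have handed the job in at about 14 s of the 53 s allowed.

- **Turntable:** I pushed the fin anticlockwise with the shut fingertips. At the stop the force rose to about 22 N with no further movement. After I backed off, the fin stayed where it was.
- **Lock slide:** I pushed the tab in until about 23 N gave no more movement, then drew back. From the pictures the slide came to rest at about 22 mm, its latched position.
- **Last pictures:** The fin is still at the stop position and all three bottles are standing. The cup, jar opener, lip balm and the two look-alike bottles have not moved. The arm is clear of everything. I did not check the spectacle case or book individually, but the arm never went near them.

No check failed. The one disagreement was a reading of the tab's angle in the side picture, about 16° against 7–9° from the arm's edges. I used about 9°, and a sideways force of up to 7 N showed while pushing the tab.

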